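# Release a T-stake from the lever clamp and hang it on the stake carousel

## Task

Swing the red-handled clamp lever on the leaning stake holder up until it is wide open, then turn the carousel by its red crank peg until the empty double hook stands over the brass pointer on the base. Then draw the T-shaped steel stake out of its socket and hang it gently by its head across both prongs of the empty hook, shank hanging straight down between them. Leave the clamp open, and leave the other things on the bench as they are.

Things in the scene. Friction and masses are not known exactly. Their poses are not given: they have to be found in the camera images.
- stake_holder: green socket block on a dark 160 x 130 mm base plate. Origin on the bench below the centre of the block's 90 x 90 mm top face, which is 110 mm up; z up, front -x. The block leans 0.5 rad to its front: UP-STAKE = (-0.479, 0, 0.878) and BACK along the top face = (0.878, 0, 0.479) in this frame. A 18.5 mm square socket, 59 mm deep, runs down into it against UP-STAKE.
- clamp_lever (a joint): lever angle, rad: 0 shut (handle points against BACK), grows as the handle swings up, near 1.57 it points UP-STAKE, stop 1.9. Turns about the holder's y. A fork on the same shaft lies 2 mm over the stake's collar when shut and locks it in; clear beyond about 1.1; wide open means past 1.4. Stiff: about 3 N at the handle, stays where it is left.
- lever_grip (a point): middle of the red handle (round bar 16 mm thick, 48 mm long, along the lever), 113 mm from the hinge, 21 mm from its free end. It is on the holder's -y side, 110 mm from the block's middle plane. Moves with the lever.
- lamp_shade (a point): middle of the lower rim of the white task lamp's shade (84 mm across, 72 mm high, fixed to the holder), 318 mm above the bench: it hangs straight over the stake, so that the stake can only be reached by a hand that leans to the holder's front, about as the stake does. Its neck rises at the holder's back, on the +y side.
- lever_hinge (a point): point on the lever's hinge line level with the handle: from the top face's centre 38 mm BACK, 110 mm to -y, 12 mm UP-STAKE. Axes as the holder's, fixed.
- stake_head (a point): centre of the head of the T-shaped steel stake. Axes: z along the shank to the head (in the socket: UP-STAKE, give or take 0.05 rad of play), y along the head (in the socket: the holder's y). The head is a bar 20 mm wide (x), 20 mm high (z), 92 mm long, with a tapered horn at +y and a thin beak at -y, 136 mm overall.
- stake: the whole T-stake, 0.5 to 0.7 kg; origin on its axis at the collar's underside, 70 mm below the head's centre, axes as stake_head. Below the head: 15.5 mm square neck 54 mm long, 36 mm square collar 6 mm thick that rests on the block's top face, 17 mm square shank 55 mm long in the socket. Lowest point 125 mm below the head's centre.
- carousel (a joint): angle of the carousel, rad, counter-clockwise from above; at 0 and again at 6.283 the empty hook stands over the brass pointer on the base. Range -0.35 to 6.63. Turns with light friction and stays where it is left.
- carousel_stand: the carousel's fixed foot: dark wooden disc 150 mm across with a brass pointer bar pointing to its -x; origin under the column's axis, z up. Four double hooks stand out from the column at right angles; three carry other stakes fixed to them at the same height and radius.
- crank_peg (a point): middle of the upright red crank peg (18 mm thick, 58 mm tall), 70 mm from the column's axis, opposite the empty hook, 200 mm above the bench. It stands above everything else on the carousel; the crank arm is 29 mm below this point. Moves with the carousel.
- free_hook (a point): seat of the empty double hook: midway between its two prongs, level with their upper side, 145 mm up, 115 mm from the column's axis. Turns with the carousel: -x outwards, z up. Prongs: 10 mm rods 72 mm apart (centres); tips 25 mm further out rise 22 mm above the seat; joined 65 mm further in. A hung stake's head lies along y, its centre 10 mm above this point.
- mandrel_c (a point): the upright wooden ring mandrel (tapered, 160 mm tall, 24 mm across the foot), its middle; leave it alone
- hammer: hammer lying on the bench, 200 mm; leave it alone
- jar_c (a point): small jar, 60 mm tall, its middle; leave it alone
- brush_cup: steel cup of brushes, 72 mm across, up to 200 mm tall, origin at its foot; leave it alone
- ring_tray: dark wooden divided tray, 100 x 140 x 22 mm, origin at its underside; leave it alone
- wrench: wrench lying on the bench, 160 mm; leave it alone
- bench_block_c (a point): square steel bench block, 60 x 60 x 30 mm, its centre; leave it alone
There are look-alikes about, which are no part of the job. What is shaped like the stake but orange or turquoise is not meant.

How it is judged (in metres and radians):
On the way, in this order (a step that is already met when the one before it is completed fails the run):
1. the clamp lever is swung wide open (beyond 1.4 rad), the stake still in its socket (value of joint clamp_lever above 1.4 rad and z of stake_head in the frame of stake_holder below 0.185 m), for 0.2 s.
2. the empty hook is turned over the brass pointer (within 0.2 rad), the stake still in its socket ((value of joint carousel between -0.2 and 0.2 rad or value of joint carousel between 6.0832 and 6.4832 rad) and z of stake_head in the frame of stake_holder below 0.185 m), for 0.2 s.
At the end, for the whole second after the job is handed in: Stake hangs released and at rest (under 0.05 m/s) on the empty hook, head across both prongs (22 mm sideways, 16 outwards, 35 inwards, 4 to 16 above the seat; within 0.3 rad of its y), upright within 0.15 rad; hook within 0.25 rad of the pointer, lever open beyond 1.3 rad (x of stake_head in the frame of free_hook between -0.016 and 0.035 m and y of stake_head in the frame of free_hook between -0.022 and 0.022 m and z of stake_head in the frame of free_hook between 0.004 and 0.016 m and angle between stake_head's own z axis and vertical below 0.15 rad and angle between the y axis of stake_head and the y axis of free_hook, either way round below 0.3 rad and height (world z) of stake_head above 0.145 m and linear speed of stake below 0.05 m/s and (value of joint carousel between -0.25 and 0.25 rad or value of joint carousel between 6.0332 and 6.5332 rad) and value of joint clamp_lever above 1.3 rad and contact force between stake and carousel above 1 N and contact force between the fingers and stake below 0.1 N); the robot touches nothing.
It fails at once if the stake is pulled hard (over 25 N) against the shut clamp lever (contact force between stake and clamp_lever above 25 N).
It fails at once if the stake strikes or is pressed on the carousel with more than 50 N (contact force between stake and carousel above 50 N).
It fails at once if another thing on the bench is moved by more than 30 mm (distance of any of mandrel_c, hammer, jar_c, brush_cup, ring_tray, wrench, bench_block_c from where it was at the start of the episode above 0.03 m).
It also fails if it takes over 72 s, if anything falls off the work surface, if the arm or the gripper's body presses on something with over 40 N, if the wrist force passes 120 N, or if a joint passes its speed limit or range.

## Robot

A 6-joint arm with a two-finger parallel gripper is mounted at the origin on the work surface. World frame = base frame: x ahead of the robot, y to its left, z up, the work surface at z = 0. Lengths are in mm, angles in degrees, forces in N, time in s.
With the tool pointing down it reaches from about 300 to 850 mm from the base axis. Payload 4.2 kg.
Tool frame: the origin (TCP) lies midway between the tips of the shut fingers; the grasp point (between the pads) lies 19 mm behind it (env.grip_depth is the distance from the TCP to the grasp point, in mm); z points along the fingers, y is the line along which they close (so a half turn about z gives the same grasp; the last joint's range is limited). The gripper opens to 91 mm and grips with 3 to 60 N. Pads are 32 mm wide; open, the fingers measure 118 mm over their backs; the gripper's body (76 mm by 178 mm) begins 60 mm behind the grasp point.
Start: joints at [64.229, 18.312, 89.639, -0, 72.044, -1.146], TCP at [239.6, 522.719, 213.976] pointing down, gripper open.
Joint ranges: [-177.97, 177.97], [-48.28, 115.42], [12.27, 149.76], [-77.06, 257.06], [2.81, 150.46], [-146.56, 146.56]. Speed limits (degrees/s): [147.25, 147.25, 180, 180, 180, 180].

## Interface

Orientations are given as [roll, pitch, yaw] about the fixed x, y, z axes, in that order (R = Rz(yaw) Ry(pitch) Rx(roll)).
In Python, from workcell import env, eyes gives the robot as it stands.
- The arm moves only by the tool send_rows, never from a script. Its argument "motion" is a list of rows, each a list of 7 numbers: the shift along the world's x, y, z normalised to -1 to 1, where 1 is 0.5 m, then the turn, a rotation vector about the world's x, y, z normalised to -1 to 1, where 1 is 60 degrees, then the opening, from -1 (shut) to 1 (fully open). A call has 1 to 20 rows; each row is the pose to reach, as a shift and turn from the pose commanded when the call began; what a row does not reach only later rows make up. A row lasts 1/8 s, in which the tool goes at most 62.5 mm and 10.7 degrees, less where a joint would pass 70% of its speed; a pose out of reach is approached as far as the arm can. A call with a number of a shift or a turn outside -1 to 1 is refused whole. A call with a gripper value outside its range is refused whole. The fingers move at their own pace and stop on an object; "squeeze" is the grip in N (left out, the last holds). Time passes only in rows, so rows that repeat a pose let the fingers close. It gives the time, the measured TCP pose, the force, the opening and the grip force at its end, in the units of the state.
- env.state(): the state, without advancing time (a new reading comes with each control period).
- eyes.grab_frame(name): name is "side" or "top"; returns a dict with "pixels" (420x560x3 uint8, red, green, blue), "depth" (420x560 float32, mm along the optical axis (not along the pixel's ray), 0 where there is no reading), "fx", "fy", "cx", "cy" (pixels), "R" (3x3) and "t" (3): a world point X has camera coordinates R X + t. Camera axes: x right, y down, z forward; pixel columns grow to the right and rows downward; lengths in mm; the calibration is good to about 2 mm. A picture is of the moment at which its call begins.
- env.job_done(): hands the job in; it is judged then, once.
The state is a dict: "time_s": time; "qpos": joint angles; "qvel": joint speeds; "effort": joint torques, N m; "ee_pos": TCP position; "ee_rot": TCP orientation; "force": force on the tool from outside, world axes, zero at the start; "torque": the same for the moment, N m; "gripper_width": finger opening in mm; "gripper_force": force on a finger pad.
Only numpy, scipy, OpenCV 4.12 (cv2) and the standard library are available. Lean on these libraries where they do the work, as an engineer would, in place of code of your own. Each camera call takes 0.05 s, during which the arm holds its last target. There are 200 camera calls.

## Working session

There is one attempt and no reset: what is moved stays moved. The work goes in short steps, Python scripts to look and compute and a tool call to move; the robot and the scene stay as the last step left them, time stands still between calls to the robot, and variables do not carry over. Pictures are saved under pics/ and viewed, at most 11 in all, crops included, and the job is handed in when it is done.

Besides the shell and the picture viewer there is one more tool, called after "Call:" by a JSON object that holds its "name" and its "arguments", one argument or row to a line. send_rows: Moves the arm, as the interface text tells. Its arguments: {"type":"object","properties":{"motion":{"type":"array"},"squeeze":{"type":"number"}},"required":["motion"]}

```bash
mkdir -p pics; ls
python3 - <<'E'
from workcell import env, eyes
import cv2,numpy as np,pickle
for n in ("side","top"):
    f=eyes.grab_frame(n); cv2.imwrite(f"pics/{n}0.png",f["pixels"][:,:,::-1]); pickle.dump(f,open(f"{n}0.pkl","wb"))
    print(n,f["fx"],f["cx"],f["cy"],np.round(f["R"],3).tolist(),f["t"])
print(env.state(),env.grip_depth)
E
```

```text
pics
side 411.79790942239504 286.79641325795535 209.30311310006707 [[0.922, -0.387, 0.014], [-0.277, -0.685, -0.674], [0.271, 0.618, -0.738]] [-451.94174307  249.74676774 1085.59753245]
top 532.9627811745434 277.8139659701179 215.71307893636322 [[0.012, -1.0, 0.022], [-0.991, -0.014, -0.13], [0.131, -0.02, -0.991]] [ -52.72967737  507.00120846 1581.98326539]
{'time_s': 0.1, 'qpos': array([ 6.42307130e+01,  1.83468144e+01,  8.96983037e+01, -4.79056245e-04,
        7.20418330e+01, -1.14723054e+00]), 'qvel': array([ 0.05065631, -0.01829331, -0.23100474,  0.02407074,  0.05483514,
        0.10352279]), 'effort': array([ 6.25645280e-04, -4.13333058e+01, -2.32509398e+01,  7.27679813e-02,
        4.22381738e-02, -6.68373082e-05]), 'ee_pos': array([239.38869832, 522.32342554, 213.22353876]), 'ee_rot': array([-1.79913057e+02, -1.28549833e-03,  1.55378091e+02]), 'force': array([ 0.70974931, -0.10770205, -0.00720587]), 'torque': array([0.04062498, 0.03039509, 0.03145465]), 'gripper_force': 0.0, 'gripper_width': 91.12361657296533} 18.8
```

View pics/side0.png

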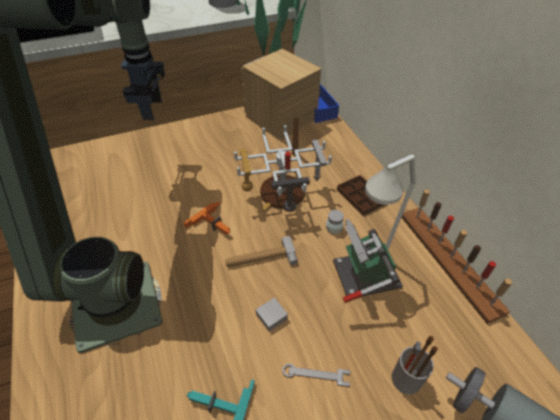

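View pics/top0.png

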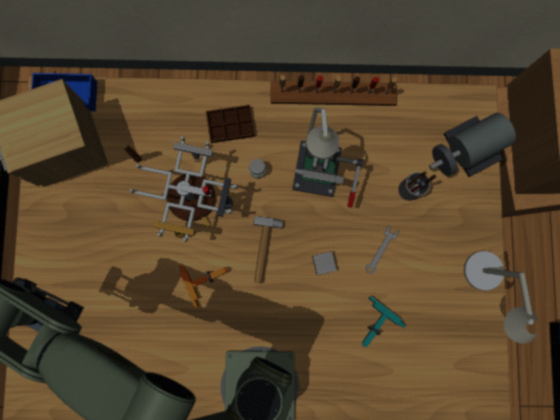

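```bash
cat > h.py <<'E'
import pickle,numpy as np,cv2
def load(n): return pickle.load(open(n+".pkl","rb"))
def px2w(f,u,v,d=None):
    d=f["depth"][int(v),int(u)] if d is None else d
    c=np.array([(u-f["cx"])/f["fx"]*d,(v-f["cy"])/f["fy"]*d,d]); return f["R"].T@(c-f["t"])
def w2px(f,X):
    c=f["R"]@np.asarray(X,float)+f["t"]; return np.array([f["fx"]*c[0]/c[2]+f["cx"],f["fy"]*c[1]/c[2]+f["cy"],c[2]])
def cloud(f):
    v,u=np.mgrid[:420,:560]; d=f["depth"].astype(float)
    c=np.stack([(u-f["cx"])/f["fx"]*d,(v-f["cy"])/f["fy"]*d,d],-1)
    return (c-f["t"])@f["R"]
def crop(f,u0,v0,u1,v1,w=400,h=300):
    return cv2.resize(f["pixels"][v0:v1,u0:u1,::-1],(w,h),interpolation=cv2.INTER_CUBIC)
E
python3 - <<'E'
from h import *
t=load("top0");s=load("side0")
g=np.vstack([np.hstack([crop(t,270,95,390,215),crop(t,125,125,245,245)]),np.hstack([crop(s,320,150,440,310),crop(s,220,110,350,220)])])
cv2.imwrite("pics/g.png",np.clip(g*1.5,0,255))
for n,f in(("t",t),("s",s)):
    P=cloud(f);I=f["pixels"].astype(int)
    red=(I[...,0]>90)&(I[...,0]>2.5*I[...,1])&(I[...,0]>2.5*I[...,2])&(f["depth"]>0)
    c,l,st,ce=cv2.connectedComponentsWithStats(red.astype(np.uint8))
    for i in range(1,c):
        if st[i,4]>8: m=l==i; print(n,st[i],np.round(P[m].mean(0)),np.round(P[m].min(0)),np.round(P[m].max(0)))
E
```

```text
t [317  76   6   4  19] [ 907. -163.  135.] [ 900. -170.  128.] [ 914. -154.  141.]
t [373  77   5   4  16] [ 907. -327.  136.] [ 901. -334.  129.] [ 912. -320.  145.]
t [203 187   5   5  20] [552. 154. 227.] [546. 148. 219.] [557. 159. 233.]
t [348 192   7  15  43] [ 550. -258.  103.] [ 531. -266.   93.] [ 570. -250.  119.]
s [286 152   4   4  11] [551. 147. 226.] [545. 141. 225.] [556. 154. 227.]
s [448 217   5   4  18] [ 902. -168.  134.] [ 898. -175.  129.] [ 909. -163.  136.]
s [489 262   6   5  23] [ 903. -332.  134.] [ 897. -338.  131.] [ 911. -325.  138.]
s [344 291  17  10  78] [ 549. -264.  102.] [ 530. -272.   93.] [ 567. -256.  111.][ WARN:0@0.034] global loadsave.cpp:1063 imwrite_ Unsupported depth image for selected encoder is fallbacked to CV_8U.
```

View pics/g.png

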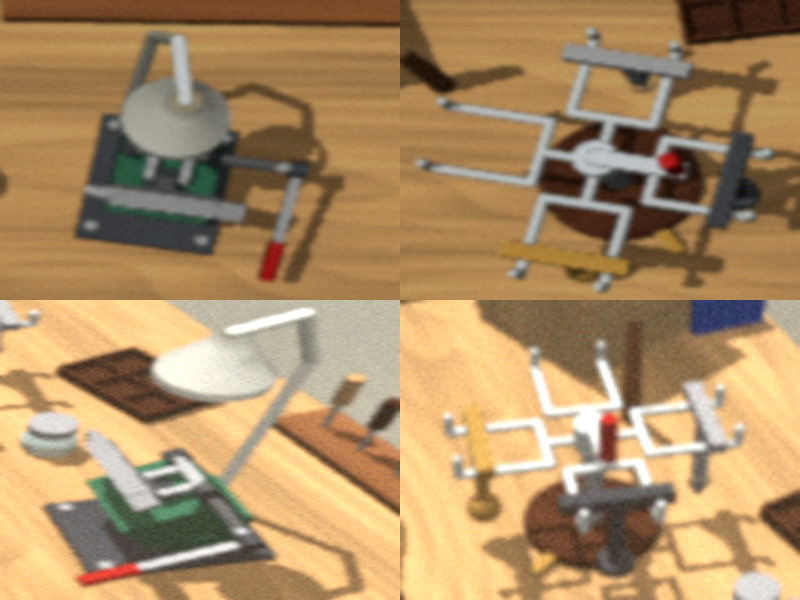

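Run:
```python
from h import *
np.set_printoptions(suppress=True,precision=1)
t=load("top0");s=load("side0")
for n,f in(("t",t),("s",s)):
    P=cloud(f);I=f["pixels"].astype(int);z=P[...,2];ok=f["depth"]>0
    R=(P[...,0]>500)&(P[...,0]<780)&(P[...,1]>-320)&(P[...,1]<-80)&ok
    br=I.max(-1)
    sat=I.max(-1)-I.min(-1)
    # plate
    m=R&(z>3)&(z<25)&(I[...,0]<75)
    print(n,"plate z",np.percentile(z[m],[5,50,95]),m.sum())
    q=P[m][:,:2].astype(np.float32); r=cv2.minAreaRect(q);print(r, cv2.boxPoints(r).tolist())
    # green
    m=R&(I[...,1]>1.3*I[...,0])&(z>60)&(z<150)
    q=P[m]; c=np.median(q,0)
    for _ in range(5):
        u,w,v=np.linalg.svd(q-q.mean(0)); nn=v[2]*np.sign(v[2,2]); d=(q-q.mean(0))@nn; q=q[abs(d)<max(2,2*np.median(abs(d)))]
    print("green",m.sum(),len(q),q.mean(0),nn.round(3))
    # lamp shade
    m=R&(z>300)&(z<420)
    print("lamp",m.sum(),P[m].mean(0),P[m].min(0),P[m].max(0))
    m=R&(z>312)&(z<335); print(" rim",m.sum(),P[m].min(0),P[m].max(0),cv2.minEnclosingCircle(P[m][:,:2].astype(np.float32)))
    # head bar: grey between z 140..215
    m=R&(z>140)&(z<215)&(sat<50)&(P[...,0]<660)
    q=P[m];print("head",m.sum(),q.mean(0),q.min(0),q.max(0)); u,w,v=np.linalg.svd(q-q.mean(0));print(v.round(3))
    # carousel
    R=(P[...,0]>400)&(P[...,0]<760)&(P[...,1]>20)&(P[...,1]<350)&ok
    m=R&(z>5)&(z<40)&(I[...,0]<95)&(I[...,0]>I[...,2]+8)
    print("disc",m.sum(),np.percentile(z[m],[5,50,95]),cv2.minAreaRect(P[m][:,:2].astype(np.float32)),cv2.minEnclosingCircle(P[m][:,:2].astype(np.float32)))
    m=R&(z<40)&(z>3)&(I[...,0]>100)&(I[...,2]<0.45*I[...,0])
    print("brass",m.sum(),P[m].mean(0), P[m][:6])
    m=R&(z>185)
    print("hi",m.sum(),P[m].mean(0))
```

```text
t plate z [ 3.9 11.3 18.7] 902
((677.0115966796875, -214.25125122070312), (219.2334747314453, 219.1845245361328), 80.25340270996094) [[550.4440307617188, -303.7328186035156], [766.4649047851562, -340.8387756347656], [803.5791625976562, -124.76968383789062], [587.5582885742188, -87.66372680664062]]
green 297 137 [ 642.6 -162.   109.2] [-0.5  0.1  0.9]
lamp 981 [ 659.3 -146.3  355.4] [ 616.6 -190.   300.1] [ 757.5 -108.6  403.4]
 rim 191 [ 617.4 -190.   312.9] [ 751.9 -108.6  335. ] ((684.696044921875, -141.49375915527344), 68.10517883300781)
head 511 [ 615.9 -176.5  170.8] [ 583.4 -283.9  140.1] [660.  -90.  192.7]
[[-0.2  1.   0.2]
 [ 0.8  0.3 -0.4]
 [ 0.5 -0.1  0.9]]
disc 1340 [ 5.8 14.4 22.4] ((599.2141723632812, 155.57595825195312), (312.4505310058594, 307.7137451171875), 16.937707901000977) ((611.2167358398438, 170.23480224609375), 195.06655883789062)
brass 134 [545.6 197.5   6.8] [[759.4 244.2   4.8]
 [754.3 321.6   6.8]
 [756.1  37.2   6.7]
 [752.7  62.3   5.8]
 [753.   30.9   6.7]
 [744.2 330.4   7.6]]
hi 54 [550.6 153.2 217.9]
s plate z [ 6.7 11.  15.5] 590
((658.591796875, -
[... 295 characters left out ...]
  0.9]
lamp 1297 [ 657.1 -165.1  353.4] [ 615. -197.  300.] [ 752.1 -120.2  401.5]
 rim 309 [ 615.  -197.   312.2] [ 747.8 -123.9  335. ] ((681.4002685546875, -150.92779541015625), 66.68494415283203)
head 553 [ 615.4 -192.8  167.7] [ 582.2 -288.9  140. ] [660.  -93.5 185.3]
[[-0.3  0.9  0.2]
 [ 0.8  0.4 -0.4]
 [ 0.5 -0.1  0.9]]
disc 795 [ 8.6 14.2 20.3] ((647.525634765625, 172.5148162841797), (150.35604858398438, 329.9385681152344), 62.471981048583984) ((642.4651489257812, 154.35122680664062), 170.33700561523438)
brass 34 [490.9 173.7  11.3] [[511.5 265.1  16.3]
 [493.3 179.7  15.1]
 [497.5 182.2  11. ]
 [500.  179.7  12.4]
 [503.2 178.9  12. ]
 [492.1 176.8  13.7]]
hi 84 [548.4 146.6 211. ]
```

```bash
cat > fit.py <<'E'
from h import *
from scipy.optimize import least_squares
A=0.4788;B=0.8779
def box(p,c,h):
    q=abs(p-c)-h; return np.linalg.norm(np.maximum(q,0),axis=1)+np.minimum(q.max(1),0)
def holder_d(P,X,lever=True):
    x,y,yaw,ang,po,ta=X
    c,s=np.cos(yaw),np.sin(yaw); q=P-[x,y,0]
    h=np.c_[c*q[:,0]+s*q[:,1],-s*q[:,0]+c*q[:,1],q[:,2]]
    k=h-[0,0,110]; L=np.c_[k[:,0]*B+k[:,2]*A,k[:,1],-k[:,0]*A+k[:,2]*B] # BACK,y,UP
    D=[box(h,[po,0,6],[80,65,6]),box(L,[0,0,-30],[45,45,30])]
    ct,st=np.cos(ta),np.sin(ta)
    D+= [box(L,[0,0,70],[10,46,10]),box(L,[0,0,33],[7.75,7.75,27])]
    hin=np.array([38,-110,12.]); g=np.array([-np.cos(ang),0,np.sin(ang)])
    w=L-hin; a=np.clip(w@g,89,137); D.append(np.linalg.norm(w-a[:,None]*g,axis=1)-8)
    return np.array(D)
def fit(P,x0):
    # keep points near the model, shrinking
    x=np.array(x0,float)
    for tol in (40,25,15,10,7,7):
        d=holder_d(P,x); m=abs(d).min(0)<tol; Q=P[m]
        r=least_squares(lambda v:abs(holder_d(Q,v)).min(0),x,loss="soft_l1",f_scale=2,x_scale=[1,1,.01,.01,1,.01]); x=r.x
    return x,m.sum(),np.median(abs(holder_d(Q,x)).min(0))
E
python3 - <<'E'
from fit import *
np.set_printoptions(suppress=True,precision=3)
al=[]
for n in("top0","side0"):
    f=load(n);P=cloud(f);z=P[...,2]
    m=(f["depth"]>0)&(z>7)&(z<215)&(P[...,0]>500)&(P[...,0]<780)&(P[...,1]>-320)&(P[...,1]<-80)
    al.append(P[m])
for Q in al+[np.vstack(al)]:
    for y0 in(-.15,.05): print(fit(Q,[648,-172,y0,.05,0,0]))
E
```

```text
(array([ 641.537, -162.166,   -0.162,    0.106,   21.581,    0.   ]), np.int64(1535), np.float64(1.935655202328178))
(array([ 641.537, -162.167,   -0.162,    0.106,   21.686,    0.   ]), np.int64(1535), np.float64(1.9383340656863517))
(array([ 642.218, -165.75 ,   -0.159,    0.099,   19.89 ,    0.   ]), np.int64(2379), np.float64(1.1649684303692496))
(array([ 642.218, -165.75 ,   -0.159,    0.099,   19.889,    0.   ]), np.int64(2379), np.float64(1.1649684303692496))
(array([ 641.917, -165.239,   -0.161,    0.102,   20.351,    0.   ]), np.int64(3909), np.float64(1.5091478069798754))
(array([ 641.917, -165.239,   -0.161,    0.102,   20.351,    0.   ]), np.int64(3909), np.float64(1.509147066915716))
```

```bash
cat >> fit.py <<'E'
def seg(p,a,b,r):
    a=np.array(a,float);b=np.array(b,float);u=b-a;t=np.clip((p-a)@u/(u@u),0,1); return np.linalg.norm(p-a-t[:,None]*u,axis=1)-r
def car_d(P,X):
    x,y,th=X; q=P-[x,y,0]; D=[]
    # th: world direction of empty hook
    for k in range(4):
        a=th+k*np.pi/2; c,s=np.cos(a),np.sin(a); h=np.c_[c*q[:,0]+s*q[:,1],-s*q[:,0]+c*q[:,1],q[:,2]]
        for e in(-36,36): D+=[seg(h,[50,e,140],[140,e,140],5),seg(h,[140,e,140],[140,e,162],5)]
        D+=[seg(h,[50,-36,140],[50,36,140],5)]
        if k==2: D+=[seg(h,[70,0,171],[70,0,229],9)]
    rr=np.hypot(q[:,0],q[:,1]); D.append(np.hypot(np.maximum(rr-75,0),0)+abs(np.where(rr<75,q[:,2]-20,0)))
    return np.array(D[:-1])
def fitc(P,x0):
    x=np.array(x0,float)
    for tol in (30,20,12,8,6,6):
        m=abs(car_d(P,x)).min(0)<tol; Q=P[m]
        x=least_squares(lambda v:abs(car_d(Q,v)).min(0),x,loss="soft_l1",f_scale=2,x_scale=[1,1,.01]).x
    return x,m.sum(),np.median(abs(car_d(Q,x)).min(0))
E
python3 - <<'E'
from fit import *
np.set_printoptions(suppress=True,precision=3)
al=[]
for n in("top0","side0"):
    f=load(n);P=cloud(f);z=P[...,2];I=f["pixels"].astype(int)
    R=(f["depth"]>0)&(P[...,0]>400)&(P[...,0]<760)&(P[...,1]>20)&(P[...,1]<350)
    Q=P[R&(z>120)]; al.append(Q); r=fitc(Q,[565,220,1.7]); print(n,r); c=r[0][:2]
    rr=np.hypot(P[...,0]-c[0],P[...,1]-c[1])
    m=R&(z<30)&(z>4)&(rr<110)&(I[...,0]-I[...,2]>50)&(I[...,2]<60)&(I[...,0]>90)
    for p,i in zip(P[m],I[m]): print(p,np.arctan2(p[1]-c[1],p[0]-c[0]).round(2),np.hypot(*(p[:2]-c)).round(0),i)
    m=R&(z<30)&(z>8)&(rr<100)&(I[...,0]<95); print("disc z",np.median(z[m]),cv2.minEnclosingCircle(P[m&(z>12)][:,:2].astype(np.float32)))
print(fitc(np.vstack(al),[565,220,1.7]))
E
```

```text
top0 (array([566.292, 223.17 ,   1.376]), np.int64(1175), np.float64(1.2994457435457192))
[672.475 244.047   6.588] 0.19 108.0 [112  84  50]
[672.248 240.758   7.798] 0.16 107.0 [114  87  52]
[672.159 234.436   8.628] 0.11 106.0 [118  89  54]
[669.672 247.335   4.725] 0.23 106.0 [116  89  54]
[669.856 216.095   6.177] -0.07 104.0 [124  96  58]
[670.351 213.262   4.241] -0.09 105.0 [124  98  58]
[666.742 222.302   5.443] -0.01 100.0 [117  89  52]
[666.753 216.04    5.844] -0.07 101.0 [124  96  58]
[662.967 259.411   5.361] 0.36 103.0 [116  88  55]
[663.403 244.042   4.561] 0.21 99.0 [117  88  54]
[662.931 240.577   6.887] 0.18 98.0 [117  89  54]
[663.533 225.313   5.353] 0.02 97.0 [117  89  54]
[663.931 175.439   7.231] -0.45 109.0 [121  95  58]
[660.016 256.329   4.587] 0.34 99.0 [121  92  58]
[660.499 234.711   4.029] 0.12 95.0 [119  89  54]
[659.553 205.929  10.327] -0.18 95.0 [124  99  59]
[661.246 178.734   4.812] -0.44 105.0 [109  86  52]
[656.063 236.865   9.493] 0.15 91.0 [119  90  55]
[657.177 225.101   5.38 ] 0.02 91.0 [119  91  56]
[657.187 209.447   6.487] -0.15 92.0 [122 
[... 8760 characters left out ...]
.0 [133 103  54]
[483.351 162.792  12.541] -2.53 99.0 [143 111  53]
[487.643 165.436   8.121] -2.53 94.0 [129 100  55]
[489.965 162.464  10.17 ] -2.49 94.0 [106  82  48]
[474.33  166.217   8.066] -2.61 105.0 [107  87  53]
[475.718 160.437  13.356] -2.56 106.0 [121  95  55]
[478.968 160.173  12.289] -2.54 104.0 [129 102  53]
[482.433 160.509  10.526] -2.52 101.0 [116  92  46]
[486.568 162.713   6.594] -2.51 96.0 [107  82  47]
[478.905 160.379   7.396] -2.54 104.0 [102  82  46]
[481.458 158.061   8.703] -2.51 103.0 [99 77 46]
disc z 14.13207356785413 ((563.7963256835938, 217.01097106933594), 74.76498413085938)
(array([565.181, 220.47 ,   1.376]), np.int64(2156), np.float64(1.4010907042657745))
```

Run:
```python
from h import *
from scipy.spatial.transform import Rotation as Ro
np.set_printoptions(suppress=True,precision=0)
R=Ro.from_euler("xyz",[-179.9,0,155.4],degrees=True).as_matrix()
for n in("side0","top0"):
    f=load(n);P=cloud(f)[f["depth"]>0]; L=(P-[239.4,522.3,213.2])@R
    m=(abs(L[:,0])<160)&(abs(L[:,1])<160)&(L[:,2]<10)&(L[:,2]>-400)
    for a in range(-400,10,20):
        q=L[m&(L[:,2]>=a)&(L[:,2]<a+20)]
        if len(q)>3: print(n,a,len(q),"x",np.percentile(q[:,0],[3,97]),"y",np.percentile(q[:,1],[3,97]))
```

```text
side0 -400 31 x [-55. -52.] y [-159. -129.]
side0 -380 111 x [-55. -52.] y [-157.  -78.]
side0 -360 194 x [-57. -28.] y [-158.  -34.]
side0 -340 178 x [-59. -53.] y [-124.   18.]
side0 -320 92 x [-60. -54.] y [-70.  18.]
side0 -300 119 x [-55.  22.] y [-40.   1.]
side0 -280 206 x [-35.  26.] y [-37.   1.]
side0 -260 194 x [-34.  24.] y [-37.  -1.]
side0 -240 203 x [-36.  27.] y [-38.   0.]
side0 -220 166 x [-36.  26.] y [-39.  -2.]
side0 -200 208 x [-36.  32.] y [-38.   9.]
side0 -180 270 x [-38.  34.] y [-54.  -4.]
side0 -160 128 x [-23.  19.] y [-54. -13.]
side0 -140 300 x [-30.  29.] y [-89.  76.]
side0 -120 382 x [-38.  32.] y [-91.  79.]
side0 -100 268 x [-39.  33.] y [-85.  69.]
side0 -80 46 x [-36.  20.] y [-83.  50.]
side0 -60 103 x [-18.  16.] y [-62.  52.]
side0 -40 96 x [-18.  15.] y [-61.  50.]
side0 -20 100 x [-17.  16.] y [-59.  49.]
side0 0 6 x [-16.   3.] y [-54.  49.]
top0 -400 458 x [-56.  43.] y [-149.  -12.]
top0 -380 465 x [-58.  42.] y [-149.   -3.]
top0 -360 527 x [-59.  42.] y [-139.    2.]
top0 -340 306 x [-59.  42.] y [-104.   17.]
top0 -320 103 x [-60.  42.] y [-64.  16.]
top0 -300 91 x [-14.  22.] y [-36. -24.]
top0 -280 43 x [-7. 20.] y [-33. -25.]
top0 -260 36 x [-3. 25.] y [-33. -21.]
top0 -240 40 x [ 3. 30.] y [-32. -16.]
top0 -220 15 x [-37.  25.] y [-32.   1.]
top0 -200 117 x [-38.  35.] y [-45.  12.]
top0 -180 131 x [-38.  37.] y [-47.   8.]
top0 -160 10 x [-23. -19.] y [-49. -42.]
top0 -140 224 x [-38. -11.] y [-86.  87.]
top0 -120 218 x [-39. -12.] y [-86.  85.]
top0 -100 182 x [-39. -25.] y [-71.  71.]
top0 -80 7 x [-28.   1.] y [-78.  28.]
top0 -60 6 x [-18. -16.] y [48. 58.]
```

```bash
cat > plan.py <<'E'
import numpy as np
from scipy.spatial.transform import Rotation as Ro
from workcell import env
np.set_printoptions(suppress=True,precision=3)
HX,HY,YAW=642.,-165.,-.160
RH=Ro.from_euler("z",YAW).as_matrix()
A,B=.4788,.8779
UP=np.array([-A,0,B]);BK=np.array([B,0,A]);EY=np.array([0,1.,0])
def hw(p): return np.array([HX,HY,0])+RH@np.asarray(p,float)
TOP=np.array([0,0,110.])
def lev(a,r=113): return hw(TOP+38*BK+12*UP-110*EY+r*(-np.cos(a)*BK+np.sin(a)*UP))
def frame(z,y):
    z=z/np.linalg.norm(z);y=y-z*(z@y);y/=np.linalg.norm(y);return np.c_[np.cross(y,z),y,z]
def cur():
    s=env.state();return s["ee_pos"],Ro.from_euler("xyz",s["ee_rot"],degrees=True).as_matrix()
def row(R,G,back=0,p0=None,R0=None):
    """row for grasp point G (mm) with tool rotation R, drawn back along tool z"""
    if p0 is None:p0,R0=cur()
    T=G+R[:,2]*(19-back); rv=Ro.from_matrix(R@R0.T).as_rotvec(degrees=True)/60
    return np.r_[(T-p0)/500,rv]
E
python3 - <<'E'
from plan import *
th=np.radians(50)
R=frame(RH@np.array([np.sin(th),0,-np.cos(th)]),-RH@EY)
print(lev(.1),lev(1.75)); print(row(R,lev(.1),100)); print(Ro.from_matrix(R).as_euler("xyz",degrees=True))
print(R)
E
```

```text
[ 548.958 -261.408   94.799] [ 616.636 -272.33   245.987]
[ 0.497 -1.548 -0.133  1.127 -0.344 -2.504]
[180.    -50.     -9.167]
[[ 0.635 -0.159  0.756]
 [-0.102 -0.987 -0.122]
 [ 0.766  0.    -0.643]]
```

Call:
{"name": "send_rows", "arguments": {
  "motion": [
    [0,0,0.12,0,0,0,1],
    [0,0,0.24,0,0,0,1],
    [0.04,-0.08,0.36,0,0,-0.1,0.2],
    [0.08,-0.18,0.4,0,0,-0.25,0.2],
    [0.14,-0.3,0.4,0,0,-0.4,0.2],
    [0.2,-0.42,0.4,0,0,-0.55,0.2],
    [0.25,-0.54,0.4,0,0,-0.7,0.2],
    [0.3,-0.66,0.4,0,0,-0.85,0.2],
    [0.32,-0.78,0.4,0,0,-1,0.2],
    [0.34,-0.9,0.4,0,0,-1,0.2],
    [0.36,-1,0.4,0,0,-1,0.2],
    [0.36,-1,0.4,0,0,-1,0.2]
  ]
}}

```text
time_s: 1.6
ee_pos: [419.7, 19.2, 413.5]
ee_rot: [-179.9, 0.0, 95.0]
force: [-0.1, 0.8, -0.1]
gripper_width: 55.1
gripper_force: 0.0
```

Run:
```python
from plan import *
th=np.radians(50)
R=frame(RH@np.array([np.sin(th),0,-np.cos(th)]),-RH@EY)
print(row(R,lev(.1),100));print(env.state()["qpos"],env.state()["force"],env.state()["gripper_width"])
```

```text
[ 0.136 -0.541 -0.533  0.648 -0.699 -1.611]
[ 1.094  0.283 83.919 -0.054 95.852 -3.87 ] [-0.076  0.814 -0.125] 55.0946315859598
```

Call:
{"name": "send_rows", "arguments": {
  "motion": [
    [0,-0.1,0,0,0,-0.17,0.2],
    [0.02,-0.2,0,0,0,-0.34,0.2],
    [0.04,-0.3,-0.05,0,0,-0.5,0.2],
    [0.06,-0.4,-0.1,0,0,-0.67,0.2],
    [0.08,-0.5,-0.15,0,0,-0.84,0.2],
    [0.08,-0.56,-0.2,0,0,-1,0.2],
    [0.08,-0.56,-0.2,0,0,-1,0.2]
  ]
}}

```text
time_s: 2.48
ee_pos: [459.1, -257.2, 311.2]
ee_rot: [-179.7, 0.1, 35.3]
force: [0.3, 0.4, 0.1]
gripper_width: 54.8
gripper_force: 0.0
```

Run:
```python
from plan import *
th=np.radians(50)
R=frame(RH@np.array([np.sin(th),0,-np.cos(th)]),-RH@EY)
print(row(R,lev(.1),90));print(env.state()["qpos"],env.state()["force"])
```

```text
[ 0.072  0.009 -0.341  0.189 -0.835 -0.695]
[-30.524  11.387  85.305   0.02   83.651  24.141] [0.264 0.446 0.073]
```

Call:
{"name": "send_rows", "arguments": {
  "motion": [
    [0,0,-0.02,0.03,-0.13,-0.11,0.2],
    [0,0,-0.04,0.06,-0.26,-0.22,0.2],
    [0,0,-0.06,0.09,-0.39,-0.33,0.2],
    [0.02,0.01,-0.09,0.12,-0.52,-0.44,0.2],
    [0.04,0.01,-0.12,0.15,-0.65,-0.55,0.2],
    [0.06,0.01,-0.16,0.17,-0.75,-0.63,0.2],
    [0.072,0.009,-0.2,0.189,-0.835,-0.695,0.2],
    [0.072,0.009,-0.3,0.189,-0.835,-0.695,0.2],
    [0.072,0.009,-0.341,0.189,-0.835,-0.695,0.2],
    [0.072,0.009,-0.341,0.189,-0.835,-0.695,0.2]
  ]
}}

```text
time_s: 3.72
ee_pos: [496.6, -251.4, 143.5]
ee_rot: [179.5, -50.2, -8.9]
force: [0.0, -0.8, -0.5]
gripper_width: 55.0
gripper_force: 0.0
```

Run:
```python
from plan import *
from h import *
from workcell import eyes
th=np.radians(50)
R=frame(RH@np.array([np.sin(th),0,-np.cos(th)]),-RH@EY)
print(row(R,lev(.1),0));print(env.state()["qpos"],env.state()["force"])
ims=[]
for n in("side","top"):
    f=eyes.grab_frame(n);pickle.dump(f,open(n+"1.pkl","wb"))
    for X in (lev(.1),cur()[0],hw(TOP+70*UP),hw(TOP+38*BK+12*UP-110*EY)):
        u=w2px(f,X);cv2.circle(f["pixels"],(int(u[0]),int(u[1])),1,(255,255,0),-1)
    ims.append(crop(f,*((290,170,430,310) if n=="side" else (270,120,390,240)),400,400))
cv2.imwrite("pics/a.png",np.clip(np.hstack(ims).astype(float)*1.4,0,255).astype(np.uint8))
```

```text
[ 0.134 -0.025 -0.122  0.006  0.003  0.001]
[-42.852  10.985 135.897 113.993  27.572 -49.895] [ 0.015 -0.785 -0.516]
```

View pics/a.png

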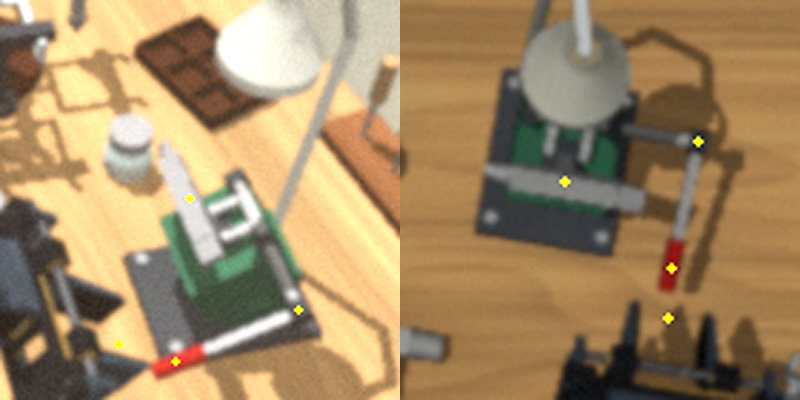

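Call:
{"name": "send_rows", "arguments": {
  "motion": [
    [0.045,-0.009,-0.04,0,0,0,0.2],
    [0.09,-0.017,-0.08,0,0,0,0.2],
    [0.134,-0.025,-0.122,0,0,0,0.2],
    [0.134,-0.025,-0.122,0,0,0,0.2],
    [0.134,-0.025,-0.122,0,0,0,-1],
    [0.134,-0.025,-0.122,0,0,0,-1],
    [0.134,-0.025,-0.122,0,0,0,-1],
    [0.134,-0.025,-0.122,0,0,0,-1],
    [0.134,-0.025,-0.122,0,0,0,-1]
  ],
  "squeeze": 12
}}

```text
time_s: 4.95
ee_pos: [562.9, -263.4, 83.1]
ee_rot: [179.7, -50.3, -8.9]
force: [1.8, 6.9, 1.9]
gripper_width: 15.6
gripper_force: 12.0
```

Run:
```python
from plan import *
p,R=cur(); s=env.state(); print(s["qpos"],s["force"])
G=p-19*R[:,2]; print(G,lev(.1))
for a in np.arange(.25,1.81,.15):
    print(a.round(2),((lev(a)-lev(.1))/500).round(3))
```

```text
[-37.463  22.583 132.602 133.731  30.138 -67.016] [1.793 6.93  1.905]
[ 548.433 -261.033   95.21 ] [ 548.958 -261.408   94.799]
0.25 [-0.011  0.002  0.032]
0.4 [-0.016  0.003  0.065]
0.55 [-0.017  0.003  0.099]
0.7 [-0.013  0.002  0.133]
0.85 [-0.004  0.001  0.166]
1.0 [ 0.01  -0.002  0.196]
1.15 [ 0.028 -0.005  0.225]
1.3 [ 0.05  -0.008  0.25 ]
1.45 [ 0.076 -0.012  0.272]
1.6 [ 0.104 -0.017  0.289]
1.75 [ 0.135 -0.022  0.302]
```

Call:
{"name": "send_rows", "arguments": {
  "motion": [
    [-0.011,0.002,0.032,0,0,0,-1],
    [-0.016,0.003,0.065,0,0,0,-1],
    [-0.017,0.003,0.099,0,0,0,-1],
    [-0.013,0.002,0.133,0,0,0,-1],
    [-0.004,0.001,0.166,0,0,0,-1],
    [0.01,-0.002,0.196,0,0,0,-1],
    [0.01,-0.002,0.196,0,0,0,-1]
  ]
}}

```text
time_s: 5.82
ee_pos: [566.6, -264.0, 180.4]
ee_rot: [179.7, -50.1, -9.0]
force: [-8.5, 6.3, 5.7]
gripper_width: 15.6
gripper_force: 12.0
```

Call:
{"name": "send_rows", "arguments": {
  "motion": [
    [0.018,-0.003,0.029,0,0,0,-1],
    [0.04,-0.006,0.054,0,0,0,-1],
    [0.066,-0.01,0.076,0,0,0,-1],
    [0.094,-0.015,0.093,0,0,0,-1],
    [0.122,-0.02,0.106,0,0,0,-1],
    [0.122,-0.02,0.106,0,0,0,-1],
    [0.122,-0.02,0.106,0,0,0,-1]
  ]
}}

```text
time_s: 6.7
ee_pos: [629.7, -274.5, 236.1]
ee_rot: [179.8, -50.4, -9.1]
force: [-1.5, 6.3, 7.8]
gripper_width: 14.6
gripper_force: 12.0
```

Run:
```python
from plan import *
from fit import *
from workcell import eyes
p,R=cur(); s=env.state(); print(s["qpos"],s["force"]); G=p-19*R[:,2]; print(G,lev(1.7),lev(1.75))
f=eyes.grab_frame("side");P=cloud(f);I=f["pixels"].astype(int)
cv2.imwrite("pics/b.png",np.clip(crop(f,290,130,450,290,500,500).astype(float)*1.4,0,255).astype(np.uint8))
```

```text
[-33.37   11.848 114.829  73.782  19.131   1.051] [-1.506  6.302  7.847]
[ 615.27  -272.147  248.26 ] [ 611.387 -271.483  244.076] [ 616.636 -272.33   245.987]
```

View pics/b.png

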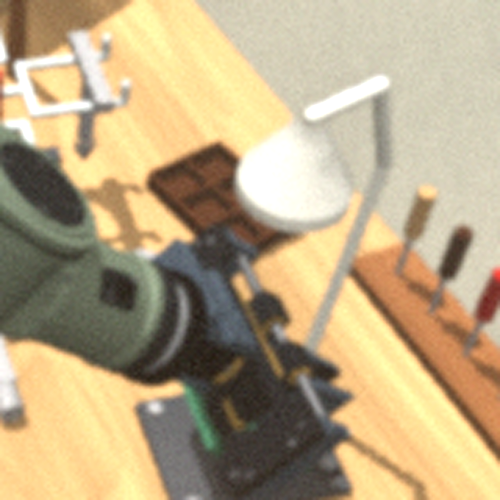

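Call:
{"name": "send_rows", "arguments": {
  "motion": [
    [0,0,0,0,0,0,0],
    [0,0,0,0,0,0,0],
    [0,0,0,0,0,0,0],
    [-0.075,0.012,0.064,0,0,0,0],
    [-0.15,0.024,0.128,0,0,0,0],
    [-0.22,0.036,0.19,0,0,0,0],
    [-0.24,0.06,0.25,0,0,0,0],
    [-0.24,0.06,0.25,0,0,0,0]
  ]
}}

```text
time_s: 7.75
ee_pos: [508.5, -246.6, 361.7]
ee_rot: [179.3, -50.4, -8.9]
force: [0.1, 0.6, -0.5]
gripper_width: 45.5
gripper_force: 0.0
```

```bash
cat >> plan.py <<'E'
CX,CY=565.4,221.
def peg(th): return np.array([CX+70*np.cos(th),CY+70*np.sin(th),207.])
E
python3 - <<'E'
from plan import *
from fit import *
from workcell import eyes
al=[]
for n in("side","top"):
    f=eyes.grab_frame(n);pickle.dump(f,open(n+"2.pkl","wb"));P=cloud(f);I=f["pixels"].astype(int)
    red=(f["depth"]>0)&(I[...,0]>90)&(I[...,0]>2.5*I[...,1])&(I[...,0]>2.5*I[...,2])&(P[...,0]<700)
    for b in(P[...,1]>0,P[...,1]<0):
        q=P[red&b]; print(n,len(q),q.mean(0),q.min(0),q.max(0))
print(lev(1.6),lev(1.7),lev(1.8))
th=1.376+np.pi
R=frame(np.array([0,0,-1.]),np.array([-np.sin(th),np.cos(th),0]))
print(peg(th),row(R,peg(th),0)); print(env.state()["qpos"])
E
```

```text
side 15 [550.369 146.896 224.315] [545.435 141.382 220.02 ] [556.592 153.083 227.095]
side 40 [ 589.515 -271.455  251.021] [ 581.402 -278.014  225.147] [ 606.529 -263.237  257.945]
top 21 [551.457 153.476 226.966] [545.507 147.807 220.551] [557.59  159.024 233.05 ]
top 16 [ 587.722 -264.628  255.327] [ 582.159 -269.653  249.564] [ 593.007 -260.342  258.855]
[ 601.206 -269.84   239.469] [ 611.387 -271.483  244.076] [ 621.972 -273.191  247.63 ]
[551.85  152.324 207.   ] [ 0.087  0.797 -0.339 -0.52   0.757  1.366]
[-40.664  -6.006 114.462  44.699  34.301  29.283]
```

Call:
{"name": "send_rows", "arguments": {
  "motion": [
    [-0.04,0.08,0.04,-0.05,0.07,0.12,0],
    [-0.06,0.18,0.06,-0.1,0.14,0.24,0],
    [-0.06,0.28,0.06,-0.15,0.21,0.36,0],
    [-0.06,0.38,0.06,-0.2,0.28,0.48,0],
    [-0.04,0.48,0.06,-0.25,0.35,0.6,0],
    [0,0.58,0.04,-0.3,0.43,0.72,0],
    [0.04,0.68,0.0,-0.35,0.5,0.85,0],
    [0.08,0.78,-0.02,-0.38,0.55,0.98,0],
    [0.08,0.78,-0.02,-0.38,0.55,0.98,0],
    [0.08,0.78,-0.02,-0.38,0.55,0.98,0]
  ]
}}

```text
time_s: 9.1
ee_pos: [548.4, 143.8, 346.3]
ee_rot: [171.5, -12.3, 56.6]
force: [-0.4, -0.7, 0.1]
gripper_width: 45.5
gripper_force: 0.0
```

Run:
```python
from plan import *
from fit import *
f=load("side2");P=cloud(f);I=f["pixels"].astype(int)
q=P[(f["depth"]>0)&(I[...,0]>90)&(I[...,0]>2.5*I[...,1])&(I[...,0]>2.5*I[...,2])&(P[...,0]<700)&(P[...,1]<0)]
r=least_squares(lambda a:seg(q,lev(a[0],89),lev(a[0],134),8),[1.6],loss="soft_l1");print("lever",r.x,r.cost)
th=1.376+np.pi
R=frame(np.array([0,0,-1.]),np.array([-np.sin(th),np.cos(th),0]))
print(row(R,peg(th),0)); print(env.state()["qpos"])
```

```text
lever [1.603] 67.20167680977072
[ 0.007  0.017 -0.317 -0.137  0.21   0.383]
[12.086  6.54  87.933  2.579 70.822 45.837]
```

Call:
{"name": "send_rows", "arguments": {
  "motion": [
    [0.003,0.008,0,-0.05,0.07,0.13,0],
    [0.007,0.017,-0.05,-0.1,0.14,0.26,0],
    [0.007,0.017,-0.1,-0.137,0.21,0.383,0],
    [0.007,0.016,-0.18,-0.137,0.21,0.383,0],
    [0.007,0.016,-0.26,-0.137,0.21,0.383,0],
    [0.007,0.016,-0.317,-0.137,0.21,0.383,0],
    [0.007,0.016,-0.317,-0.137,0.21,0.383,0],
    [0.007,0.016,-0.317,-0.137,0.21,0.383,-1],
    [0.007,0.016,-0.317,-0.137,0.21,0.383,-1],
    [0.007,0.016,-0.317,-0.137,0.21,0.383,-1],
    [0.007,0.016,-0.317,-0.137,0.21,0.383,-1]
  ],
  "squeeze": 10
}}

```text
time_s: 10.48
ee_pos: [552.1, 151.8, 191.1]
ee_rot: [179.8, -0.2, 78.8]
force: [-2.0, -1.0, 6.0]
gripper_width: 18.1
gripper_force: 10.0
```

Run:
```python
from plan import *
p,R=cur();print(p,env.state()["qpos"],env.state()["force"])
th=1.376+np.pi
for k in range(1,15):
    d=2.337*k/14; print(k,((peg(th+d)-peg(th))[:2]/500).round(3),(np.degrees(d)/60).round(3))
```

```text
[552.104 151.832 191.098] [14.182 18.838 92.264  0.08  68.654 25.33 ] [-1.957 -0.991  6.045]
1 [ 0.023 -0.003] 0.159
2 [ 0.047 -0.001] 0.319
3 [0.069 0.004] 0.478
4 [0.091 0.013] 0.638
5 [0.111 0.025] 0.797
6 [0.128 0.04 ] 0.956
7 [0.143 0.059] 1.116
8 [0.154 0.079] 1.275
9 [0.162 0.101] 1.435
10 [0.166 0.124] 1.594
11 [0.167 0.147] 1.753
12 [0.163 0.17 ] 1.913
13 [0.156 0.192] 2.072
14 [0.145 0.213] 2.232
```

Call:
{"name": "send_rows", "arguments": {
  "motion": [
    [0.023,-0.003,0,0,0,0.16,-1],
    [0.047,-0.001,0,0,0,0.32,-1],
    [0.069,0.004,0,0,0,0.48,-1],
    [0.091,0.013,0,0,0,0.64,-1],
    [0.111,0.025,0,0,0,0.8,-1],
    [0.128,0.04,0,0,0,0.956,-1],
    [0.128,0.04,0,0,0,0.956,-1]
  ]
}}

```text
time_s: 11.35
ee_pos: [616.6, 173.6, 190.9]
ee_rot: [179.7, -0.2, 136.2]
force: [-1.8, 2.3, 6.0]
gripper_width: 17.8
gripper_force: 10.0
```

Call:
{"name": "send_rows", "arguments": {
  "motion": [
    [0.015,0.019,0,0,0,0.16,-1],
    [0.026,0.039,0,0,0,0.32,-1],
    [0.034,0.061,0,0,0,0.48,-1],
    [0.038,0.084,0,0,0,0.64,-1],
    [0.039,0.107,0,0,0,0.8,-1],
    [0.035,0.13,0,0,0,0.957,-1],
    [0.035,0.13,0,0,0,0.957,-1]
  ]
}}

```text
time_s: 12.22
ee_pos: [632.4, 237.5, 190.8]
ee_rot: [179.8, -0.2, -166.4]
force: [-4.6, -0.2, 5.3]
gripper_width: 17.7
gripper_force: 10.0
```

Call:
{"name": "send_rows", "arguments": {
  "motion": [
    [-0.007,0.022,0,0,0,0.16,-1],
    [-0.018,0.043,0,0,0,0.32,-1],
    [-0.018,0.043,0,0,0,0.32,-1],
    [-0.018,0.043,0,0,0,0.32,-1]
  ]
}}

```text
time_s: 12.72
ee_pos: [623.5, 257.8, 190.6]
ee_rot: [179.9, -0.3, -147.3]
force: [-4.8, -0.0, 5.6]
gripper_width: 18.0
gripper_force: 10.0
```

Call:
{"name": "send_rows", "arguments": {
  "motion": [
    [0,0,0,0,0,0,0],
    [0,0,0,0,0,0,0],
    [0,0,0,0,0,0,0],
    [0,0,0.12,0,0,0,0],
    [0,0,0.24,0,0,0,0],
    [-0.1,-0.07,0.35,0,0,0,0],
    [-0.2,-0.16,0.4,0,0,-0.1,0],
    [-0.25,-0.26,0.45,0,0,-0.25,0],
    [-0.3,-0.38,0.5,0,0,-0.4,0],
    [-0.33,-0.5,0.5,0,0,-0.55,0],
    [-0.35,-0.62,0.5,0,0,-0.7,0],
    [-0.35,-0.74,0.5,0,0,-0.85,0],
    [-0.35,-0.86,0.5,0,0,-1,0],
    [-0.35,-0.86,0.5,0,0,-1,0]
  ]
}}

```text
time_s: 14.48
ee_pos: [449.1, -174.9, 439.7]
ee_rot: [179.9, -0.1, 152.5]
force: [-0.5, 0.2, 0.4]
gripper_width: 45.4
gripper_force: 0.0
```

Run:
```python
from plan import *
from fit import *
from workcell import eyes
al=[];ims=[];br=[]
for n in("side","top"):
    f=eyes.grab_frame(n);pickle.dump(f,open(n+"3.pkl","wb"));P=cloud(f);z=P[...,2];I=f["pixels"].astype(int)
    R=(f["depth"]>0)&(P[...,0]>400)&(P[...,0]<760)&(P[...,1]>20)&(P[...,1]<380)&(z>120)&(z<240)
    al.append(P[R]);print(n,fitc(P[R],[565,221,-2.57]))
    ims.append(crop(f,*((210,100,370,260) if n=="side" else (125,115,265,255)),400,400))
print(fitc(np.vstack(al),[565,221,-2.57]))
print(env.state()["qpos"],cur())
cv2.imwrite("pics/c.png",np.clip(np.hstack(ims).astype(float)*1.4,0,255).astype(np.uint8))
```

```text
side (array([564.379, 219.919,  -2.575]), np.int64(533), np.float64(1.0179704346527876))
top (array([566.341, 223.195,  -2.575]), np.int64(1238), np.float64(1.2557332461359711))
(array([565.648, 222.07 ,  -2.569]), np.int64(1778), np.float64(1.447226833072005))
[-22.62    6.561  73.534   0.124 100.064 -85.143] (array([ 449.444, -174.03 ,  439.464]), array([[-0.887,  0.461, -0.002],
       [ 0.461,  0.887,  0.003],
       [ 0.003,  0.002, -1.   ]]))
```

View pics/c.png

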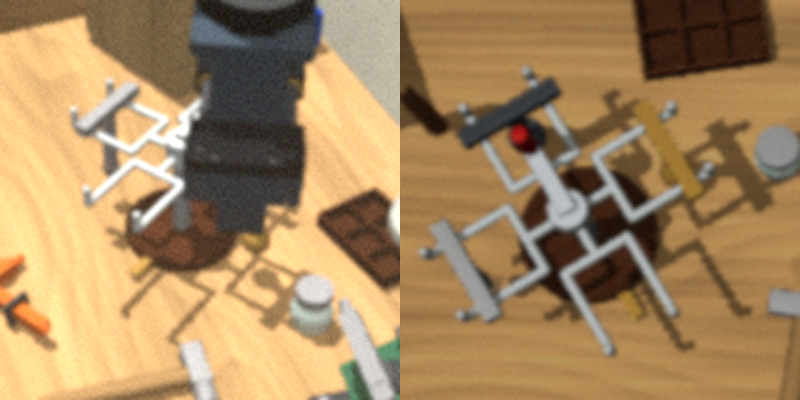

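```bash
cat >> plan.py <<'E'
def stakeR(phi,tilt=0): # tilt: extra lean to the front
    U=np.cos(tilt)*UP-np.sin(tilt)*BK; Bk=np.cos(tilt)*BK+np.sin(tilt)*UP
    return frame(-RH@(np.cos(phi)*U-np.sin(phi)*EY),RH@Bk)
HEAD=hw(TOP+70*UP)
E
python3 - <<'E'
from plan import *
from fit import *
Q=[]
for n in("side0","top0","side2","top2"):
    f=load(n);P=cloud(f);I=f["pixels"].astype(int);z=P[...,2]
    m=(f["depth"]>0)&(P[...,0]>560)&(P[...,0]<780)&(P[...,1]>-330)&(P[...,1]<-60)&(z>300)&(z<430)
    if n in("side2","top2"): m&=(P[...,0]>610)
    Q.append(P[m])
a=np.linspace(0,2*np.pi,80); c=np.array([659,-151.])
rim=np.c_[c[0]+42*np.cos(a),c[1]+42*np.sin(a),0*a+318]
bar=np.array([lev(1.6,r)+8*np.array([x,y,0]) for r in range(20,138,4) for x in(-1,1) for y in(-1,1)])
S={"cloud":np.vstack(Q[:2]),"rim":rim,"lever":bar}
for phi in(20,30,38):
  R=stakeR(np.radians(phi))
  for k,q in S.items():
    o=[]
    for l in(0,20,40,60,80):
        T=HEAD+RH@UP*(l-4)+19*R[:,2]; L=(q-T)@R
        d=np.minimum.reduce([box(L,[0,0,-111],[38,89,34]),box(L,[0,0,-40],[17,36,40]),box(L,[0,0,-220],[45,50,80])])
        o.append(np.percentile(d,1).round(0))
    print(phi,k,o)
R=stakeR(np.radians(30)); print(row(R,HEAD-4*RH@UP,80),R[:,2],RH@UP)
R=stakeR(np.radians(20)); print(row(R,HEAD-4*RH@UP,80),R[:,2],RH@UP)
E
```

```text
20 cloud [np.float64(2.0), np.float64(-2.0), np.float64(-4.0), np.float64(-6.0), np.float64(1.0)]
20 rim [np.float64(-4.0), np.float64(-6.0), np.float64(-9.0), np.float64(-7.0), np.float64(12.0)]
20 lever [np.float64(25.0), np.float64(37.0), np.float64(44.0), np.float64(51.0), np.float64(62.0)]
30 cloud [np.float64(11.0), np.float64(5.0), np.float64(1.0), np.float64(-3.0), np.float64(4.0)]
30 rim [np.float64(7.0), np.float64(1.0), np.float64(-4.0), np.float64(-3.0), np.float64(13.0)]
30 lever [np.float64(3.0), np.float64(20.0), np.float64(30.0), np.float64(40.0), np.float64(51.0)]
38 cloud [np.float64(23.0), np.float64(14.0), np.float64(6.0), np.float64(1.0), np.float64(7.0)]
38 rim [np.float64(19.0), np.float64(10.0), np.float64(1.0), np.float64(-0.0), np.float64(15.0)]
38 lever [np.float64(-7.0), np.float64(5.0), np.float64(17.0), np.float64(30.0), np.float64(42.0)]
[ 0.263 -0.024 -0.45   0.676 -0.206 -1.019] [ 0.489  0.428 -0.76 ] [-0.473  0.076  0.878]
[ 0.262 -0.004 -0.442  0.529 -0.29  -1.075] [ 0.499  0.266 -0.825] [-0.473  0.076  0.878]
```

```bash
cat >> plan.py <<'E'
LT=[(0,0.),(10,.0),(20,.015),(30,.03),(40,.055),(50,.1),(58,.15),(66,.22),(80,.22)]
def lift(l,tilt,phi,g=6,yo=0):
    R=stakeR(phi,tilt); U=RH@(np.cos(tilt)*UP-np.sin(tilt)*BK)
    return R, hw(TOP)+U*(70+l-g)+RH@EY*yo
E
python3 - <<'E'
from plan import *
from fit import *
a=np.linspace(0,2*np.pi,80); c=np.array([659,-151.])
f=load("side0");P=cloud(f);f2=load("top0");P2=cloud(f2)
Q=[]
for f,P in((f,P),(f2,P2)):
    z=P[...,2];Q.append(P[(f["depth"]>0)&(P[...,0]>560)&(P[...,0]<780)&(P[...,1]>-330)&(P[...,1]<-60)&(z>300)&(z<430)])
rim=np.c_[c[0]+42*np.cos(a),c[1]+42*np.sin(a),0*a+318]
bar=np.array([lev(1.6,r)+8*np.array([x,y,0]) for r in range(20,138,4) for x in(-1,1) for y in(-1,1)])
S={"cl":np.vstack(Q),"rim":rim,"lever":bar}
for g in(4,10):
 for phi in(28,31,34):
  for k,q in S.items():
    o=[]
    for l,t in LT:
        R,G=lift(l,t,np.radians(phi),g); L=(q-G-19*R[:,2])@R
        d=np.minimum.reduce([box(L,[0,0,-121],[38,89,24]),box(L,[0,0,-97],[38,74,20]),box(L,[0,0,-40],[17,36,40]),box(L,[0,0,-220],[45,50,80])])
        o.append(int(np.percentile(d,1).round(0)))
    print(g,phi,k,o)
E
```

```text
4 28 cl [9, 6, 5, 5, 7, 18, 32, 51, 58]
4 28 rim [4, 2, 1, 0, 4, 19, 32, 50, 57]
4 28 lever [8, 15, 24, 29, 34, 40, 45, 51, 60]
4 31 cl [12, 10, 8, 7, 9, 19, 33, 51, 58]
4 31 rim [9, 5, 3, 2, 6, 20, 33, 50, 57]
4 31 lever [1, 9, 19, 24, 30, 36, 42, 48, 57]
4 34 cl [17, 13, 11, 9, 10, 20, 34, 52, 59]
4 34 rim [13, 9, 6, 4, 8, 22, 34, 51, 58]
4 34 lever [-4, 4, 13, 19, 25, 32, 38, 45, 54]
10 28 cl [11, 8, 7, 6, 7, 15, 29, 47, 55]
10 28 rim [6, 3, 2, 2, 3, 14, 29, 47, 53]
10 28 lever [4, 10, 20, 26, 31, 37, 42, 48, 56]
10 31 cl [15, 11, 9, 8, 9, 16, 30, 48, 55]
10 31 rim [11, 7, 5, 4, 4, 16, 30, 48, 54]
10 31 lever [-2, 4, 13, 21, 27, 33, 39, 45, 53]
10 34 cl [20, 15, 13, 11, 11, 18, 31, 49, 56]
10 34 rim [16, 11, 8, 6, 6, 18, 32, 49, 55]
10 34 lever [-8, -1, 8, 16, 22, 29, 35, 42, 50]
```

Run:
```python
from plan import *
from fit import *
a=np.linspace(0,2*np.pi,80)
rim=np.c_[659+42*np.cos(a),-151+42*np.sin(a),0*a+318]
bar=np.array([lev(1.6,r)+8*np.array([x,y,0]) for r in range(20,138,4) for x in(-1,1) for y in(-1,1)])
R,G=lift(0,0,np.radians(29),5)
def clr(q,R,G):
    L=(q-G-19*R[:,2])@R
    return int(np.minimum.reduce([box(L,[0,0,-121],[38,89,24]),box(L,[0,0,-97],[38,74,20]),box(L,[0,0,-40],[17,36,40]),box(L,[0,0,-220],[45,50,80])]).min())
FR=RH@BK
print("axis",[(b,clr(rim,R,G-b*R[:,2]),clr(bar,R,G-b*R[:,2])) for b in(0,15,30,45,60,80,100)])
# mixed: back by b along UP while shifting s to the front (-BACK)
U=RH@UP
for s in (0,.3,.6): print(s,[(b,clr(rim,R,G+b*U-s*max(b-25,0)*FR),clr(bar,R,G+b*U-s*max(b-25,0)*FR)) for b in(0,15,30,45,60,80,100)])
```

```text
axis [(0, 5, 3), (15, 5, 9), (30, 5, 10), (45, 9, 10), (60, 16, 10), (80, 27, 15), (100, 45, 31)]
0 [(0, 5, 3), (15, 0, 12), (30, -2, 24), (45, 1, 31), (60, 2, 39), (80, 15, 48), (100, 31, 61)]
0.3 [(0, 5, 3), (15, 0, 12), (30, -1, 24), (45, 2, 31), (60, 13, 39), (80, 25, 48), (100, 42, 61)]
0.6 [(0, 5, 3), (15, 0, 12), (30, 0, 24), (45, 4, 31), (60, 20, 39), (80, 39, 48), (100, 58, 61)]
```

Run:
```python
from plan import *
R,G=lift(0,0,np.radians(29),5)
print(row(R,G,110),G+R[:,2]*(19-110),R[:,2])
```

```text
[ 0.234 -0.047 -0.405  0.661 -0.215 -1.025] [ 566.625 -197.525  236.937] [ 0.491  0.412 -0.768]
```

Call:
{"name": "send_rows", "arguments": {
  "motion": [
    [-0.02,-0.02,0,0.08,-0.03,-0.13,-0.1],
    [-0.02,-0.04,0,0.16,-0.05,-0.26,-0.1],
    [-0.02,-0.06,0,0.24,-0.08,-0.39,-0.1],
    [0,-0.08,-0.03,0.33,-0.11,-0.51,-0.1],
    [0.04,-0.1,-0.06,0.42,-0.14,-0.65,-0.1],
    [0.07,-0.1,-0.1,0.5,-0.16,-0.78,-0.1],
    [0.1,-0.1,-0.15,0.59,-0.19,-0.92,-0.1],
    [0.13,-0.1,-0.2,0.63,-0.205,-0.98,-0.1],
    [0.13,-0.1,-0.2,0.63,-0.205,-0.98,-0.1]
  ]
}}

```text
time_s: 15.7
ee_pos: [514.0, -220.1, 337.9]
ee_rot: [149.1, -23.5, 98.2]
force: [0.6, -0.3, 0.8]
gripper_width: 40.9
gripper_force: 0.0
```

Run:
```python
from plan import *
R,G=lift(0,0,np.radians(29),5)
print(row(R,G,110),env.state()["qpos"])
```

```text
[ 0.105  0.045 -0.202  0.03  -0.012 -0.05 ] [-46.192  10.493  92.772  39.024  78.451 -56.56 ]
```

Call:
{"name": "send_rows", "arguments": {
  "motion": [
    [0.05,0.02,-0.1,0.03,-0.012,-0.05,-0.1],
    [0.105,0.045,-0.202,0.03,-0.012,-0.05,-0.1],
    [0.105,0.045,-0.202,0.03,-0.012,-0.05,-0.1],
    [0.105,0.045,-0.202,0.03,-0.012,-0.05,-0.1]
  ]
}}

```text
time_s: 16.2
ee_pos: [568.2, -199.5, 241.5]
ee_rot: [147.7, -24.8, 95.8]
force: [0.4, -0.6, 1.0]
gripper_width: 41.1
gripper_force: 0.0
```

Run:
```python
from plan import *
from h import *
from workcell import eyes
R,G=lift(0,0,np.radians(29),5)
print(row(R,G,0),env.state()["force"],env.state()["gripper_width"])
ims=[]
for n in("side","top"):
    f=eyes.grab_frame(n);pickle.dump(f,open(n+"4.pkl","wb"))
    ims.append(crop(f,*((290,150,430,290) if n=="side" else (270,100,390,220)),400,400))
cv2.imwrite("pics/d.png",np.clip(np.hstack(ims).astype(float)*1.4,0,255).astype(np.uint8))
```

```text
[ 0.105  0.095 -0.178  0.005  0.006  0.001] [ 0.385 -0.583  0.958] 41.05991456725965
```

View pics/d.png

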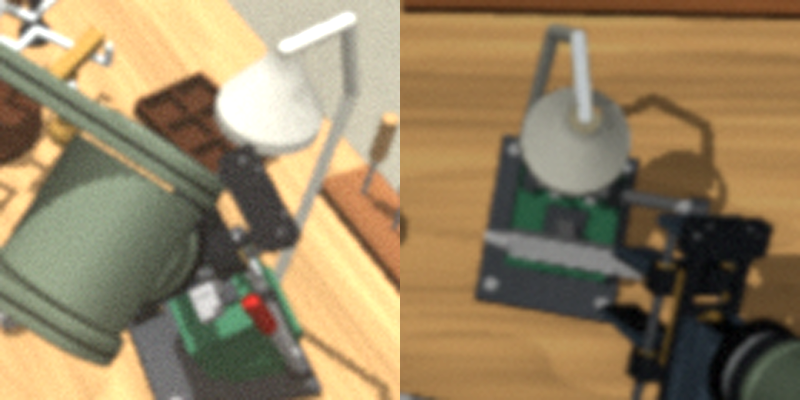

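Call:
{"name": "send_rows", "arguments": {
  "motion": [
    [0.022,0.02,-0.038,0.005,0.006,0,-0.1],
    [0.044,0.04,-0.075,0.005,0.006,0,-0.1],
    [0.066,0.06,-0.112,0.005,0.006,0,-0.1],
    [0.066,0.06,-0.112,0.005,0.006,0,-0.1],
    [0.066,0.06,-0.112,0.005,0.006,0,-0.1]
  ]
}}

```text
time_s: 16.92
ee_pos: [600.5, -170.2, 184.9]
ee_rot: [148.1, -25.2, 95.5]
force: [-0.0, 0.4, 0.7]
gripper_width: 41.1
gripper_force: 0.0
```

Run:
```python
from plan import *
R,G=lift(0,0,np.radians(29),5)
print(row(R,G,0),env.state()["force"],env.state()["gripper_width"])
```

```text
[ 0.04   0.036 -0.065 -0.    -0.     0.003] [-0.023  0.437  0.688] 41.116612041206004
```

Call:
{"name": "send_rows", "arguments": {
  "motion": [
    [0.014,0.012,-0.022,0,0,0.003,-0.1],
    [0.028,0.024,-0.044,0,0,0.003,-0.1],
    [0.04,0.036,-0.065,0,0,0.003,-0.1],
    [0.04,0.036,-0.065,0,0,0.003,-0.1],
    [0.04,0.036,-0.065,0,0,0.003,-0.1]
  ]
}}

```text
time_s: 17.55
ee_pos: [620.2, -151.2, 150.4]
ee_rot: [148.2, -25.3, 95.7]
force: [0.4, 0.9, 0.3]
gripper_width: 41.0
gripper_force: 0.0
```

Run:
```python
from plan import *
R,G=lift(0,0,np.radians(29),5)
print(row(R,G,0),env.state()["force"],env.state()["torque"])
```

```text
[ 0.001 -0.002  0.004 -0.002 -0.003 -0.001] [0.396 0.867 0.271] [-0.363  0.31   0.011]
```

Call:
{"name": "send_rows", "arguments": {
  "motion": [
    [0,0,0,0,0,0,-0.4],
    [0,0,0,0,0,0,-1],
    [0,0,0,0,0,0,-1],
    [0,0,0,0,0,0,-1],
    [0,0,0,0,0,0,-1]
  ],
  "squeeze": 15
}}

```text
time_s: 18.18
ee_pos: [620.2, -151.4, 150.7]
ee_rot: [148.2, -25.3, 95.7]
force: [-0.4, -0.6, 2.2]
gripper_width: 20.3
gripper_force: 15.0
```

Run:
```python
from plan import *
s=env.state();print(s["force"],s["torque"],RH.T@s["force"])
R0,G0=lift(0,0,np.radians(29),5)
for l,t in LT:
    R,G=lift(l,t,np.radians(29),5); print(l,row(R,G,0,G0+19*R0[:,2],R0))
```

```text
[-0.36  -0.605  2.223] [-0.389  0.305 -0.059] [-0.259 -0.655  2.223]
0 [0. 0. 0. 0. 0. 0.]
10 [-0.009  0.002  0.018  0.     0.     0.   ]
20 [-0.021  0.003  0.034 -0.002 -0.014 -0.   ]
30 [-0.032  0.005  0.05  -0.005 -0.028 -0.   ]
40 [-0.046  0.007  0.065 -0.008 -0.052 -0.   ]
50 [-0.064  0.01   0.078 -0.015 -0.094 -0.   ]
58 [-0.081  0.013  0.085 -0.023 -0.141 -0.   ]
66 [-0.103  0.017  0.087 -0.033 -0.207 -0.   ]
80 [-0.121  0.02   0.108 -0.033 -0.207 -0.   ]
```

Call:
{"name": "send_rows", "arguments": {
  "motion": [
    [0,0,0,0,0,0,-1],
    [0,0,0,0,0,0,-1],
    [-0.005,0.001,0.009,0,0,0,-1],
    [-0.009,0.002,0.018,0,0,0,-1],
    [-0.015,0.003,0.026,0,-0.007,0,-1],
    [-0.021,0.003,0.034,-0.002,-0.014,0,-1],
    [-0.021,0.003,0.034,-0.002,-0.014,0,-1]
  ],
  "squeeze": 45
}}

```text
time_s: 19.05
ee_pos: [609.4, -149.8, 168.2]
ee_rot: [147.3, -25.1, 96.1]
force: [2.3, -0.8, -2.2]
gripper_width: 19.8
gripper_force: 45.0
```

Call:
{"name": "send_rows", "arguments": {
  "motion": [
    [-0.011,0.002,0.016,-0.003,-0.014,0,-1],
    [-0.018,0.003,0.024,-0.004,-0.025,0,-1],
    [-0.025,0.004,0.031,-0.006,-0.038,0,-1],
    [-0.034,0.006,0.038,-0.01,-0.06,0,-1],
    [-0.043,0.007,0.045,-0.013,-0.08,0,-1],
    [-0.043,0.007,0.045,-0.013,-0.08,0,-1]
  ]
}}

```text
time_s: 19.8
ee_pos: [586.5, -145.4, 189.4]
ee_rot: [142.3, -23.8, 98.2]
force: [-0.6, 0.5, -5.6]
gripper_width: 19.7
gripper_force: 45.0
```

Call:
{"name": "send_rows", "arguments": {
  "motion": [
    [-0.012,0.002,0.014,-0.005,-0.025,0,-1],
    [-0.026,0.004,0.026,-0.01,-0.06,0,-1],
    [-0.045,0.008,0.045,-0.018,-0.113,0,-1],
    [-0.075,0.01,0.085,-0.018,-0.113,0,-1],
    [-0.13,0.02,0.15,-0.018,-0.113,0,-1],
    [-0.18,0.03,0.22,-0.018,-0.113,0,-1],
    [-0.22,0.05,0.3,-0.018,-0.113,0,-1],
    [-0.22,0.05,0.3,-0.018,-0.113,0,-1]
  ]
}}

```text
time_s: 20.8
ee_pos: [477.3, -121.0, 342.4]
ee_rot: [135.0, -21.3, 101.0]
force: [0.0, -0.7, -7.0]
gripper_width: 19.7
gripper_force: 45.0
```

```bash
cat >> plan.py <<'E'
TH=-2.572
OUT=np.array([np.cos(TH),np.sin(TH),0]); SEAT=np.array([CX,CY,145])+115*OUT
HYV=np.array([OUT[1],-OUT[0],0])  # hook y = z x (x=-OUT)
E
python3 - <<'E'
from plan import *
from h import *
from workcell import eyes
s=env.state();print(s["force"],s["qpos"])
print("hook y",HYV,np.cross([0,0,1],-OUT),SEAT)
p,R=cur();ims=[]
for n in("side","top"):
    f=eyes.grab_frame(n);pickle.dump(f,open(n+"5.pkl","wb"))
    G=w2px(f,p-19*R[:,2]);u,v=int(G[0]),int(G[1]);print(u,v)
    u=max(u,70);v=max(v,70);ims.append(crop(f,u-70,v-70,u+70,v+70,400,400))
cv2.imwrite("pics/e.png",np.clip(np.hstack(ims).astype(float)*1.4,0,255).astype(np.uint8))
E
```

```text
[ 0.032 -0.683 -7.002] [-45.709  -2.017 112.292  52.689  66.96  -68.52 ]
hook y [-0.539  0.842  0.   ] [-0.539  0.842  0.   ] [468.556 158.982 145.   ]
301 194
314 216
```

View pics/e.png

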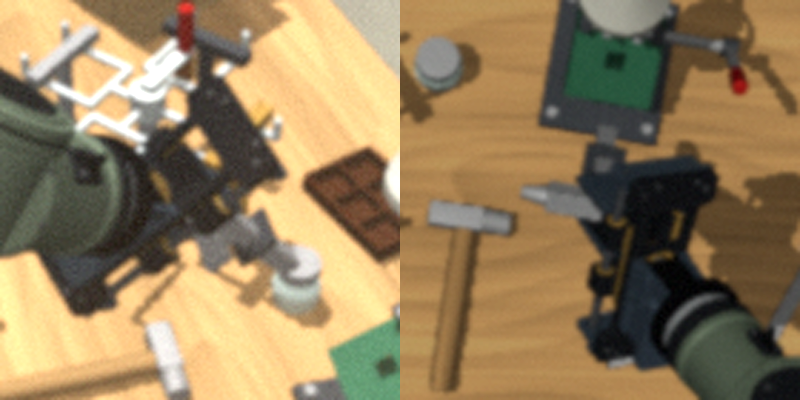

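```bash
cat >> plan.py <<'E'
REL=stakeR(np.radians(29)).T@np.c_[RH@BK,RH@EY,RH@UP]
RT=np.c_[-OUT,HYV,[0,0,1.]]@REL.T
def hang(dz,rel=REL,off=(0,0,0)): # head centre dz above hung height; off in stake axes: grasp point from head centre
    return np.c_[-OUT,HYV,[0,0,1.]]@rel.T, SEAT+[0,0,10+dz]+np.array([0,0,-5.])
E
python3 - <<'E'
from plan import *
R,G=hang(160); print(row(R,G),G+19*R[:,2],Ro.from_matrix(R).as_euler("xyz",degrees=True))
E
```

```text
[-0.027  0.576 -0.091 -0.143  0.681  0.665] [463.588 166.739 293.383] [180.    -29.001 122.635]
```

Call:
{"name": "send_rows", "arguments": {
  "motion": [
    [0,0.03,0.02,-0.01,0.06,0.06,-1],
    [-0.01,0.08,0.04,-0.02,0.12,0.12,-1],
    [-0.02,0.14,0.06,-0.04,0.19,0.18,-1],
    [-0.03,0.2,0.06,-0.06,0.26,0.25,-1],
    [-0.03,0.26,0.06,-0.07,0.33,0.32,-1],
    [-0.03,0.32,0.06,-0.09,0.4,0.39,-1],
    [-0.03,0.38,0.05,-0.1,0.47,0.46,-1],
    [-0.03,0.44,0.04,-0.115,0.54,0.53,-1],
    [-0.03,0.5,0.03,-0.13,0.61,0.6,-1],
    [-0.03,0.55,0.02,-0.14,0.66,0.645,-1],
    [-0.027,0.576,0,-0.143,0.681,0.665,-1],
    [-0.027,0.576,-0.05,-0.143,0.681,0.665,-1],
    [-0.027,0.576,-0.08,-0.143,0.681,0.665,-1],
    [-0.027,0.576,-0.08,-0.143,0.681,0.665,-1],
    [-0.027,0.576,-0.08,-0.143,0.681,0.665,-1]
  ]
}}

```text
time_s: 22.78
ee_pos: [464.9, 166.5, 300.6]
ee_rot: [179.8, -29.0, 122.7]
force: [0.4, -0.3, -5.2]
gripper_width: 20.0
gripper_force: 45.0
```

```bash
cat > sf.py <<'E'
from plan import *
from fit import *
from workcell import eyes
def stake_d(P,X,Rs):
    Rr=Rs@Ro.from_rotvec(X[3:]).as_matrix(); L=(P-X[:3])@Rr
    return np.array([box(L,[0,0,0],[10,46,10]),box(L,[0,0,-37],[7.75,7.75,27]),box(L,[0,0,-67],[18,18,3]),box(L,[0,0,-97.5],[8.5,8.5,27.5])])
def run(tag):
    p,R=cur(); Rs=R@REL; c0=p-19*R[:,2]+5*Rs[:,2]
    al=[];ims=[]
    for n in("side","top"):
        f=eyes.grab_frame(n);pickle.dump(f,open(n+tag+".pkl","wb"));P=cloud(f)[f["depth"]>0]
        L=(P-p)@R; Q=P[(np.linalg.norm(P-c0,axis=1)<150)]; L=(Q-p)@R
        Q=Q[~((abs(L[:,0])<22)&(L[:,2]>-60)&(L[:,2]<5)&(abs(L[:,1])>9.0))&~(L[:,2]<-55)]
        if tag!="x": Q=Q[np.hypot(Q[:,0]-CX,Q[:,1]-CY)>60]
        al.append(Q)
        g=w2px(f,c0-[0,0,40]);u,v=int(max(g[0],70)),int(max(g[1],70));ims.append(crop(f,u-70,v-70,u+70,v+70,400,400))
    cv2.imwrite(f"pics/f{tag}.png",np.clip(np.hstack(ims).astype(float)*1.4,0,255).astype(np.uint8))
    for nm,Q in(("side",al[0]),("both",np.vstack(al))):
        x=np.r_[c0,0,0,0]
        for tol in(15,10,7,5):
            m=abs(stake_d(Q,x,Rs)).min(0)<tol;q=Q[m]
            x=least_squares(lambda v:np.r_[abs(stake_d(q,v,Rs)).min(0),(v[:3]-c0)*1.,v[3:]*100],x,loss="soft_l1",f_scale=2,x_scale=[1,1,1,.01,.01,.01]).x
        print(nm,len(q),"dpos in stake axes",(x[:3]-c0)@Rs,"rotvec deg",np.degrees(x[3:]),"stake z",(Rs@Ro.from_rotvec(x[3:]).as_matrix())[:,2])
    h=np.c_[-OUT,HYV,[0,0,1.]]
    print("head in hook (nominal)",(c0-SEAT)@h,"Rs in hook",(h.T@Rs).round(3).tolist(), env.state()["force"])
E
python3 -c "
from sf import *
run('6')"
```

```text
side 257 dpos in stake axes [-0.912 -1.297  0.946] rotvec deg [ 0.085 -0.373  0.208] stake z [-0.008 -0.006  1.   ]
both 446 dpos in stake axes [ 0.814 -0.616  2.298] rotvec deg [-0.256  0.718 -2.195] stake z [0.005 0.009 1.   ]
head in hook (nominal) [  0.923  -0.909 177.266] Rs in hook [[1.0, 0.002, -0.004], [-0.002, 1.0, 0.0], [0.004, -0.0, 1.0]] [ 0.341  0.005 -4.66 ]
```

View pics/f6.png

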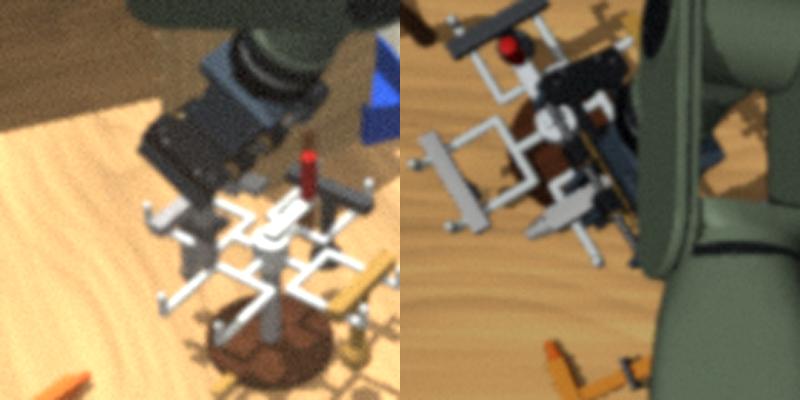

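Call:
{"name": "send_rows", "arguments": {
  "motion": [
    [0.003,0.006,-0.03,0,0,0,-1],
    [0.003,0.006,-0.08,0,0,0,-1],
    [0.003,0.006,-0.13,0,0,0,-1],
    [0.003,0.006,-0.18,0,0,0,-1],
    [0.003,0.006,-0.23,0,0,0,-1],
    [0.003,0.006,-0.265,0,0,0,-1],
    [0.003,0.006,-0.284,0,0,0,-1],
    [0.003,0.006,-0.284,0,0,0,-1]
  ]
}}

```text
time_s: 23.88
ee_pos: [466.1, 169.8, 157.7]
ee_rot: [179.9, -29.0, 122.6]
force: [0.4, 0.5, -4.7]
gripper_width: 19.8
gripper_force: 45.0
```

```bash
python3 -c "
from sf import *
run('7')
f=load('side7');Q=cloud(f);m=(f['depth']>0)&(Q[...,2]>120)&(Q[...,2]<172)&(Q[...,0]>400)&(Q[...,0]<760)&(Q[...,1]>20)&(Q[...,1]<380)
print(fitc(Q[m],[565,221,-2.57]))"
```

```text
side 134 dpos in stake axes [-0.406 -1.537  1.01 ] rotvec deg [ 0.145  0.052 -0.01 ] stake z [ 0.001 -0.003  1.   ]
both 281 dpos in stake axes [0.116 6.471 4.258] rotvec deg [-4.356  0.14  -5.291] stake z [-0.037  0.066  0.997]
head in hook (nominal) [ 3.679  1.224 34.304] Rs in hook [[1.0, 0.001, -0.002], [-0.001, 1.0, -0.0], [0.002, 0.0, 1.0]] [ 0.552 -0.452 -5.252]
(array([564.202, 219.626,  -2.575]), np.int64(544), np.float64(0.8830091613484883))
```

View pics/f7.png

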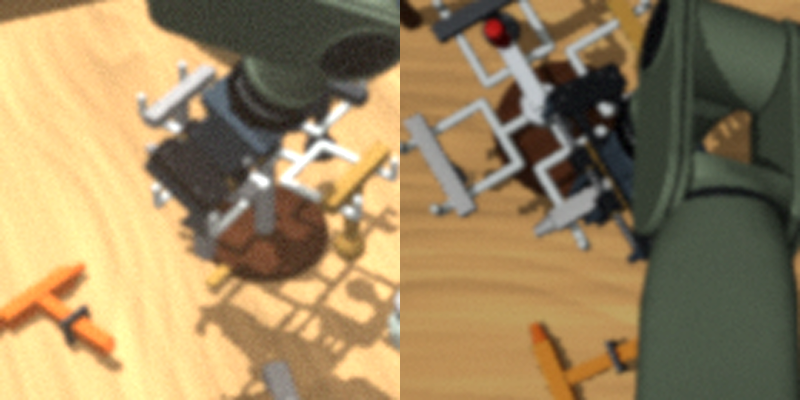

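Call:
{"name": "send_rows", "arguments": {
  "motion": [
    [0,0,-0.015,0,0,0,-1],
    [0,0,-0.03,0,0,0,-1],
    [0,0,-0.036,0,0,0,-1],
    [0,0,-0.04,0,0,0,-1],
    [0,0,-0.042,0,0,0,-1],
    [0,0,-0.044,0,0,0,-1],
    [0,0,-0.044,0,0,0,-1]
  ]
}}

```text
time_s: 24.85
ee_pos: [466.1, 169.7, 136.0]
ee_rot: [179.8, -29.0, 122.7]
force: [-0.0, 0.2, -5.0]
gripper_width: 19.6
gripper_force: 45.0
```

Call:
{"name": "send_rows", "arguments": {
  "motion": [
    [0,0,-0.002,0,0,0,-1],
    [0,0,-0.004,0,0,0,-1],
    [0,0,-0.004,0,0,0,-1]
  ]
}}

```text
time_s: 25.22
ee_pos: [466.0, 169.7, 133.9]
ee_rot: [179.9, -29.0, 122.6]
force: [0.1, 0.3, -5.3]
gripper_width: 19.4
gripper_force: 45.0
```

Nominal head is 10.5 mm above the seat, with no contact yet; continue in 1 mm steps.

Call:
{"name": "send_rows", "arguments": {
  "motion": [
    [0,0,-0.001,0,0,0,-1],
    [0,0,-0.002,0,0,0,-1],
    [0,0,-0.002,0,0,0,-1]
  ]
}}

```text
time_s: 25.6
ee_pos: [466.0, 169.7, 132.9]
ee_rot: [179.9, -29.0, 122.7]
force: [-0.3, 1.6, -6.0]
gripper_width: 19.9
gripper_force: 45.0
```

Call:
{"name": "send_rows", "arguments": {
  "motion": [
    [0,0,-0.001,0,0,0,-1],
    [0,0,-0.002,0,0,0,-1],
    [0,0,-0.002,0,0,0,-1]
  ]
}}

```text
time_s: 25.98
ee_pos: [466.1, 169.7, 132.1]
ee_rot: [179.8, -29.0, 122.7]
force: [0.1, -0.4, -4.0]
gripper_width: 19.8
gripper_force: 45.0
```

Call:
{"name": "send_rows", "arguments": {
  "motion": [
    [0,0,-0.001,0,0,0,-1],
    [0,0,-0.002,0,0,0,-1],
    [0,0,-0.002,0,0,0,-1]
  ]
}}

```text
time_s: 26.35
ee_pos: [466.1, 170.1, 131.8]
ee_rot: [179.8, -29.1, 122.7]
force: [-0.1, -1.5, 4.1]
gripper_width: 19.4
gripper_force: 45.0
```

Call:
{"name": "send_rows", "arguments": {
  "motion": [
    [0,0,-0.001,0,0,0,-1],
    [0,0,-0.002,0,0,0,-1],
    [0,0,-0.002,0,0,0,-1]
  ]
}}

```text
time_s: 26.72
ee_pos: [466.0, 170.2, 131.8]
ee_rot: [179.8, -29.1, 122.7]
force: [-2.3, -3.4, 9.6]
gripper_width: 19.9
gripper_force: 45.0
```

Call:
{"name": "send_rows", "arguments": {
  "motion": [
    [0,0,0.002,0,0,0,-1],
    [0,0,0.003,0,0,0,-1],
    [0,0,0.003,0,0,0,-1]
  ],
  "squeeze": 10
}}

```text
time_s: 27.1
ee_pos: [466.1, 170.1, 131.8]
ee_rot: [179.8, -29.0, 122.7]
force: [-1.4, 1.4, 3.8]
gripper_width: 20.3
gripper_force: 10.0
```

Call:
{"name": "send_rows", "arguments": {
  "motion": [
    [0,0,0,0,0,0,-0.5],
    [0,0,0,0,0,0,-0.3],
    [0,0,0,0,0,0,-0.3],
    [0,0,0,0,0,0,-0.3],
    [0,0,0,0,0,0,-0.3]
  ]
}}

```text
time_s: 27.72
ee_pos: [466.1, 169.7, 131.4]
ee_rot: [179.8, -29.0, 122.7]
force: [0.0, -0.6, 0.5]
gripper_width: 31.8
gripper_force: 0.0
```

```bash
python3 -c "
from sf import *
s=env.state();print(s['force'],s['gripper_width'])
run('8')"
```

```text
[ 0.023 -0.576  0.541] 31.797493291406145
side 133 dpos in stake axes [-4.402 -0.527  0.782] rotvec deg [ 0.005 -1.876 -1.367] stake z [-0.03  -0.019  0.999]
both 294 dpos in stake axes [0.623 3.266 2.386] rotvec deg [-1.994  0.808 -2.223] stake z [-0.008  0.036  0.999]
head in hook (nominal) [3.668 1.096 8.038] Rs in hook [[1.0, 0.001, -0.002], [-0.001, 1.0, 0.0], [0.002, -0.0, 1.0]] [0.717 0.412 0.158]
```

Released, with no force on the hand. I'll lift straight up slowly.

Call:
{"name": "send_rows", "arguments": {
  "motion": [
    [0,0,0.02,0,0,0,-0.3],
    [0,0,0.05,0,0,0,-0.3],
    [0,0,0.09,0,0,0,-0.3],
    [0,0,0.14,0,0,0,-0.3],
    [0,0,0.22,0,0,0,-0.3],
    [0,0,0.32,0,0,0,-0.3],
    [-0.1,-0.1,0.4,0,0,0,-0.3],
    [-0.2,-0.2,0.45,0,0,0,-0.3],
    [-0.25,-0.3,0.5,0,0,0,-0.3],
    [-0.25,-0.4,0.5,0,0,0,-0.3],
    [-0.25,-0.4,0.5,0,0,0,-0.3],
    [-0.25,-0.4,0.5,0,0,0,-0.3]
  ]
}}

```text
time_s: 29.32
ee_pos: [341.2, -30.4, 382.0]
ee_rot: [179.8, -29.0, 122.6]
force: [0.1, 0.5, -0.4]
gripper_width: 31.7
gripper_force: 0.0
```

Run:
```python
from sf import *
h=np.c_[-OUT,HYV,[0,0,1.]]; c0=SEAT+h@[3.7,1.1,10]; al=[];cs=[];ims=[]
for n in("side","top"):
    f=eyes.grab_frame(n);P=cloud(f);z=P[...,2];I=f["pixels"].astype(int)
    m=(f["depth"]>0)&(z>120)&(z<240)&(P[...,0]>400)&(P[...,0]<760)&(P[...,1]>20)&(P[...,1]<380)
    C=fitc(P[m],[565,221,TH])[0]; print(n,"carousel",C)
    Q=P[(f["depth"]>0)&(np.linalg.norm(P-c0,axis=2)<140)&(z>20)]; x=np.r_[c0,0,0,0]
    for tol in(12,8,6,5):
        q=Q[abs(stake_d(Q,x,h)).min(0)<tol]
        x=least_squares(lambda v:abs(stake_d(q,v,h)).min(0),x,loss="soft_l1",f_scale=2,x_scale=[1,1,1,.01,.01,.01]).x
    o=np.array([np.cos(C[2]),np.sin(C[2]),0]);S=np.array([C[0],C[1],145])+115*o
    hh=np.c_[-o,[o[1],-o[0],0],[0,0,1.]]
    print(len(q),"head in hook",(x[:3]-S)@hh,"rot deg",np.degrees(x[3:]))
    r=(I[...,0]>90)&(I[...,0]>2.5*I[...,1])&(I[...,0]>2.5*I[...,2])&(f["depth"]>0)&(P[...,1]<-200)&(P[...,0]<700);q=P[r]
    if len(q)>8: print("lever",least_squares(lambda a:seg(q,lev(a[0],89),lev(a[0],134),8),[1.6],loss="soft_l1").x)
    ims.append(crop(f,*((210,100,370,260) if n=="side" else (125,115,265,255)),400,400))
cv2.imwrite("pics/z.png",np.clip(np.hstack(ims).astype(float)*1.4,0,255).astype(np.uint8))
```

```text
side carousel [564.213 219.642  -2.577]
454 head in hook [ 4.804 -1.192  9.29 ] rot deg [ 1.189 -0.109  0.353]
lever [1.606]
top carousel [566.326 223.286  -2.579]
363 head in hook [ 5.312 -0.619 11.213] rot deg [-0.224  1.389 -0.17 ]
lever [1.602]
```

View pics/z.png

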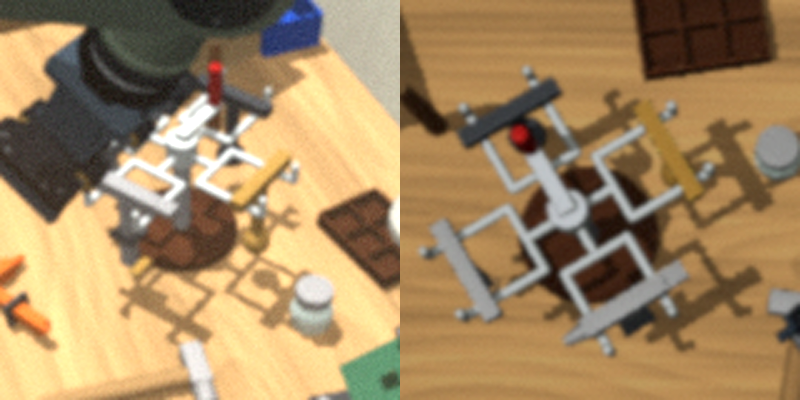

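The picture shows the stake hanging on both prongs, centred and upright, around (630,305) in the right-hand (top) view. The hook is over the pointer and the lever is at about 1.6 rad, so I'm handing the job in.

```bash
python3 -c "
from workcell import env
print(env.job_done())"
```

```text
the job is handed in; nothing more can be done
None
```

I handed the job in at about 29 s. The last camera check showed the stake hanging upright and released across both prongs of the hook over the pointer, with the clamp lever open at about 1.6 rad. The hand-in gave no verdict.

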